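Fetch the salt from behind the pepper mill and spice jar

ROBOT

A 6-joint arm with a two-finger parallel gripper is mounted at the origin on a cart in front of the work surface, level with it; the furniture and walls round the work are solid. World frame = base frame: x ahead of the robot, y to its left, z up, the work surface at z = 0. Lengths are in m, angles in rad, forces in N, time in s.
With the tool pointing down it reaches from about 0.25 to 0.725 m from the base axis. Payload 4 kg.
Tool frame: the origin (TCP) lies at the very end of the fingers, on their centre line; the grasp point (between the pads) lies 19 mm behind it; z points along the fingers, y is the line along which they close (so a half turn about z gives the same grasp; the last joint's range is limited). The gripper opens to 85 mm and grips with 20 to 120 N. Pads are 22 mm wide; open, the fingers measure 114 mm over their backs; the gripper's body (76 mm by 85 mm) begins 54 mm behind the grasp point. The pads swing forward as they close: fully open they stand 13 mm farther back than shut.
Start: joints at [1.247, 0.241, 0.005, 1.335, 0, 1.571], TCP at [0.159, 0.474, 0.197] pointing down, gripper open.
Joint ranges: [-2.72, 2.72], [-1.05, 1.87], [-1.09, 1.28], [-1.99, 2.15], [-1.42, 1.44], [-3.14, 3.14]. Speed limits (rad/s): [2.79, 2.79, 3.14, 3.14, 3.14, 3.14].

INTERFACE

Orientations are given as a unit quaternion [x, y, z, w].
In Python, from workcell import bot, vision, workorder gives the robot as it stands.
- The arm moves only by the shell command python3 -m creep 'ROWS' [OPENING]. ROWS is JSON, a list of rows, each a list of 2 entries, a list of its own where there are three numbers: the shift along the tool's x, y, z in mm, then the turn, a rotation vector about the tool's x, y, z in rad. In form: [[[dx, dy, dz], [wx, wy, wz]], ...]. A call has 1 to 12 rows; each row shifts and turns the commanded pose from where the row before left it, along the tool's axes as they then stand; what a row does not reach is not made up. A row lasts 1/8 s, in which the tool goes at most 62.5 mm and 10.7 degrees, less where a joint would pass 70% of its speed; a pose out of reach is approached as far as the arm can. A call is refused whole if a number of a shift passes 62.5 or a number of a turn 0.188, either way. A call with a gripper value outside its range is refused whole. OPENING is the finger opening in mm, from 0 to 85.4, set as the call begins (- or left out, the last holds). The fingers move at their own pace and stop on an object; the grip force is fixed at half the most. Time passes only in rows, so rows that do not move let the fingers close. It gives the time, the measured TCP pose, the force, the opening and the grip force at its end, in the units of the state.
- bot.get_obs(): the state, without advancing time (a new reading comes with each control period).
- vision.camera(name): name is "scene" or "top"; returns a dict with "image" (384x512x3 uint8, blue, green, red), "z_map" (384x512 float32, m along the optical axis (not along the pixel's ray), 0 where there is no reading), "K" (3x3 intrinsics, pixels), "rvec" (rotation vector, rad) and "tvec" (3), from world to camera coordinates, as OpenCV has them. Camera axes: x right, y down, z forward; pixel columns grow to the right and rows downward; lengths in m; the calibration is good to about 2 mm. A picture is of the moment at which its call begins.
- workorder.job_done(): hands the job in; it is judged then, once.
Trained networks look in a picture, given as the dict that the camera call returned (one of the last four; its "shot" number tells which), for a name from the list of things; names that differ only in an ending like _2 or _b are one class to them, and where a whole thing is asked for, a point or a joint stands for the part that bears it (a point fixed in the world has none). Each returns a list of dicts, best first, with "score" (0 to 1); they miss things now and then, are a little off and sometimes report something else, mostly with a low value. They report only what shows in the picture. A call takes as long as a camera call.
- vision.spot_in(picture, query): "position" ([column, row] in pixels, amid what is visible of it).
- vision.place_of(picture, query): "position" ([column, row] in pixels: a listed point, or the origin of a listed thing).
The state is a dict: "clock": time; "joint_pos": joint angles; "joint_vel": joint speeds; "tau": joint torques, N m; "eef_pos": TCP position; "tool_rot": TCP orientation; "ft_force": force on the tool from outside, world axes, zero at the start; "ft_torque": the same for the moment, N m; "grip_width": finger opening in m; "grasp_force": force on a finger pad.
Only numpy, scipy, OpenCV 4.12 (cv2) and the standard library are available. Lean on these libraries where they do the work, as an engineer would, in place of code of your own. Each camera call takes 0.05 s, during which the arm holds its last target. There are 200 camera calls.

TASK

Get the salt shaker out from the back of the dark wooden seasoning rack: first clear the pepper mill and the spice jar that stand in its way onto the metal tray, both upright, then stand the salt shaker in the middle of the cork coaster. With the salt there, put the pepper mill and the spice jar back in the rack, each upright on the very place where it stood at the start. Do not tip any of them over, and leave the mug, the tin, the preserve jar and the tealight where they are.

Things in the scene. Friction and masses are not known exactly. Their poses are not given: they have to be found in the camera images.
- shaker_center (a point): Salt shaker: clear faceted body with a grey metal domed cap, 44 mm wide, 90 mm tall, loose, stands upright. This point is its centre, half-way up (45 mm above its foot). z is its upright axis. About 0.1 kg. It tapers: 44 mm wide at the foot, about 38 mm at 56 mm up, 34 mm at the cap.
- mill_center (a point): Pepper mill: turned light-brown wood, waisted, with a round head and a small metal button on top; largest diameter 58 mm, 160 mm tall, loose, stands upright. This point is its centre on its axis, half-way up (80 mm above its foot); z is its upright axis. To fingers it has no waist: 58 mm wide at the foot, about 50 mm at 95 mm up. One rigid piece, 0.15 to 0.25 kg.
- jar_center (a point): Spice jar: clear round jar with a black screw cap (fixed), 41 mm in diameter, 105 mm tall, loose, stands upright. This point is its centre, half-way up (52.5 mm above its foot); z is its upright axis. About 0.11 kg.
- rack: Dark wood rack, fixed; origin under its centre, at worktop level. Base 150 (x) by 212 mm (y), top 12 mm up. +x is its back: a board 70 mm high, inner face at x = 55 mm. Cheeks 30 mm high at y = +-101 mm. Round grey felt seats, flush: the shaker's at (25, 0) mm; two alike before it at (-7, 46) and (-7, -46) mm, one with the mill, the other with the jar, which varies.
- tray: Empty shallow aluminium tray, fixed, the side area. 210 mm (its x) by 120 mm (its y), rim 18 mm high, wall 5 mm, inner floor 5 mm above the worktop; origin at the centre of its underside.
- coaster: Round cork coaster, fixed, 90 mm in diameter, 6 mm thick; origin at the centre of its underside. It and the tray stand on opposite sides of the rack, either way round.
- mug: Bystander: cream mug with a handle, 82 x 114 mm, 91 mm tall, loose; origin at the centre of its underside (handle included).
- tin: Bystander: food tin with a red label, 75 mm in diameter, 58 mm tall, loose; origin at the centre of its underside.
- preserve_jar: Bystander: glass preserve jar with a wire clip and an orange seal, 86 x 71 mm, 109 mm tall, loose; origin at the centre of its underside.
- tealight: Bystander: tealight candle in a metal cup, 38 mm in diameter, 15 mm tall, loose, at the front of the rack; origin at the centre of its underside.

How it is judged:
On the way, in this order (a step that is already met when the one before it is completed fails the run):
1. the pepper mill and the spice jar both stand upright and released on the tray, while the salt shaker is still in its place (x of mill_center in the frame of tray between -0.085 and 0.085 m and y of mill_center in the frame of tray between -0.045 and 0.045 m and z of mill_center in the frame of tray below 0.095 m and angle between each of mill_center, jar_center's own z axis and vertical below 0.15 rad and contact force between each of pepper_mill, spice_jar and the fingers below 0.1 N and x of jar_center in the frame of tray between -0.085 and 0.085 m and y of jar_center in the frame of tray between -0.045 and 0.045 m and z of jar_center in the frame of tray below 0.0675 m and distance of shaker_center from where it was at the start of the episode below 0.02 m), for 0.2 s.
2. the salt shaker stands upright and released on the coaster, while the mill and the jar still stand on the tray (horizontal distance between shaker_center and coaster below 0.015 m and z of shaker_center in the frame of coaster below 0.059 m and angle between each of shaker_center, mill_center, jar_center's own z axis and vertical below 0.15 rad and x of mill_center in the frame of tray between -0.085 and 0.085 m and y of mill_center in the frame of tray between -0.045 and 0.045 m and z of mill_center in the frame of tray below 0.095 m and contact force between each of pepper_mill, spice_jar, shaker and the fingers below 0.1 N and x of jar_center in the frame of tray between -0.085 and 0.085 m and y of jar_center in the frame of tray between -0.045 and 0.045 m and z of jar_center in the frame of tray below 0.0675 m), for 0.2 s.
At the end, for the whole second after the job is handed in: The salt shaker stands upright on the coaster, its axis within 15 mm of the coaster's middle; the pepper mill and the spice jar stand upright in the rack, each within 15 mm of where it was at the start; all three are released and at rest (horizontal distance between shaker_center and coaster below 0.015 m and z of shaker_center in the frame of coaster below 0.059 m and angle between each of shaker_center, mill_center, jar_center's own z axis and vertical below 0.15 rad and distance of each of mill_center, jar_center from where it was at the start of the episode below 0.015 m and linear speed of each of pepper_mill, spice_jar, shaker below 0.02 m/s and contact force between each of pepper_mill, spice_jar, shaker and the fingers below 0.1 N); the robot touches nothing.
It fails at once if the shaker, the mill or the jar is tipped by more than 40 degrees (angle between any of mill_center, jar_center, shaker_center's own z axis and vertical above 0.7 rad).
It fails at once if the mug, the tin, the preserve jar or the tealight is moved by more than 20 mm (distance of any of mug, tin, preserve_jar, tealight from where it was at the start of the episode above 0.02 m).
It also fails if it takes over 134 s, if anything falls off the work surface, if the arm or the gripper's body presses on something with over 40 N, if the wrist force passes 120 N, or if a joint passes its speed limit or range.

## Working session

There is one attempt and no reset: what is moved stays moved. The work goes in short steps, Python scripts to look and compute and a shell command to move; the robot and the scene stay as the last step left them, time stands still between calls to the robot, and variables do not carry over. Pictures are saved under pics/ and viewed, at most 14 in all, crops included, and the job is handed in when it is done.

```bash
mkdir -p pics; cat > h.py <<'E'
import numpy as np,cv2
from workcell import bot,vision
from scipy.spatial.transform import Rotation as R
def cam(n): return vision.camera(n)
def ray(p,uv):
    M=cv2.Rodrigues(np.array(p["rvec"],float))[0];t=np.array(p["tvec"],float).ravel()
    c=-M.T@t; d=M.T@np.linalg.inv(p["K"])@np.array([uv[0],uv[1],1.]); return c,d
def atz(p,uv,z):
    c,d=ray(p,uv); return c+d*(z-c[2])/d[2]
def cloud(p):
    M=cv2.Rodrigues(np.array(p["rvec"],float))[0];t=np.array(p["tvec"],float).ravel()
    z=p["z_map"];v,u=np.indices(z.shape)
    P=np.stack([u,v,np.ones_like(u)],-1)@np.linalg.inv(p["K"]).T*z[...,None]
    W=(P-t)@M; W[z<=0]=np.nan; return W
E
cat > m.py <<'E'
from h import *
Z=dict(shaker_center=.057,mill_center=.092,jar_center=.0645,rack=0,tray=0,coaster=0,mug=0,tin=0,preserve_jar=0,tealight=0)
for n in("top","scene"):
    p=cam(n);cv2.imwrite(f"pics/{n}0.png",p["image"])
    print(n,"campos",ray(p,(0,0))[0].round(3))
    for q,z in Z.items():
        for r in vision.place_of(p,q)[:2]: print(q,np.round(r["position"]),round(r["score"],2),atz(p,r["position"],z).round(4)[:2])
o=bot.get_obs();print(o)
E
python3 m.py
```

```text
top campos [0.448 0.015 1.087]
shaker_center [262. 213.] 0.67 [ 0.5036 -0.0074]
mill_center [242. 224.] 0.89 [0.4749 0.0409]
jar_center [280. 233.] 0.68 [ 0.4561 -0.0507]
jar_center [256. 251.] 0.33 [0.4097 0.0063]
rack [262. 226.] 0.61 [ 0.4745 -0.0089]
tray [366. 239.] 0.67 [ 0.441  -0.2835]
tray [242. 227.] 0.23 [0.4694 0.0456]
coaster [159. 236.] 0.76 [0.4446 0.2606]
mug [184. 152.] 0.64 [0.6689 0.2021]
preserve_jar [226. 145.] 0.9 [0.6905 0.0904]
tealight [257. 250.] 0.75 [0.4114 0.0047]
scene campos [ 0.124 -0.588  0.842]
shaker_center [246. 210.] 0.55 [0.5009 0.0027]
mill_center [227. 194.] 0.7 [0.4727 0.0438]
jar_center [248. 228.] 0.57 [ 0.4692 -0.0528]
rack [240. 230.] 0.83 [ 0.4767 -0.0027]
tray [296. 327.] 0.76 [ 0.4327 -0.285 ]
tray [246. 229.] 0.23 [ 0.4915 -0.0086]
coaster [182. 175.] 0.98 [0.4511 0.2557]
mug [245. 228.] 0.75 [ 0.4921 -0.0028]
mug [257. 156.] 0.56 [0.67   0.2003]
tin [351. 254.] 0.98 [ 0.6562 -0.2125]
preserve_jar [286. 174.] 0.87 [0.695  0.0924]
tealight [217. 232.] 0.64 [0.4272 0.0252]
{'clock': 1.1, 'joint_pos': array([1.24703338e+00, 2.40595914e-01, 5.00588994e-03, 1.33521203e+00,
       3.45307909e-05, 1.57078731e+00]), 'joint_vel': array([ 0.00144302, -0.00060651,  0.0002844 ,  0.00093538, -0.00144013,
       -0.00058279]), 'tau': array([ 5.49825188e-05, -3.72224951e+01,  2.52694005e+01,  1.42759342e-03,
        6.81062460e-07,  3.93226699e-06]), 'eef_pos': array([0.1590562 , 0.47402367, 0.19661076]), 'tool_rot': array([ 1.61170917e-01,  9.86926509e-01, -4.23118421e-08, -1.75010404e-05]), 'ft_force': array([-0.37241384,  0.0813354 ,  0.36674775]), 'ft_torque': array([-0.0100484 ,  0.01997337,  0.00330162]), 'grasp_force': 0.0, 'grip_width': 0.08549396289948563}
```

```bash
cat > m2.py <<'E'
from h import *
p=cam("top");im=p["image"];cv2.imwrite("pics/topc.png",cv2.resize(im[110:290,130:430],(800,480),interpolation=cv2.INTER_CUBIC))
W=cloud(p)
def fit(name,x,y,r,z0,z1):
    m=(np.hypot(W[...,0]-x,W[...,1]-y)<r)&(W[...,2]>z0)&(W[...,2]<z1)
    q=W[m]
    if len(q): print(name,len(q),"mean",q.mean(0).round(4),"lo",np.percentile(q,3,axis=0).round(3),"hi",np.percentile(q,97,axis=0).round(3))
fit("mill",.475,.042,.05,.14,.2);fit("jar",.46,-.05,.04,.1,.14);fit("shaker",.503,-.003,.03,.085,.12)
fit("coaster",.446,.258,.07,.003,.012)
fit("tin",.656,-.2125,.08,.04,.08);fit("pj",.69,.09,.08,.08,.13);fit("mug",.67,.2,.09,.07,.12)
fit("tealight",.411,.005,.03,.01,.03)
# tray rim rectangle
m=(abs(W[...,0]-.437)<.17)&(abs(W[...,1]+.285)<.15)&(W[...,2]>.003)&(W[...,2]<.03)
q=W[m][:,:2].astype(np.float32);r=cv2.minAreaRect(q*1000);print("tray",len(q),r,q.mean(0))
m=(abs(W[...,0]-.475)<.12)&(abs(W[...,1])<.14)&(W[...,2]>.055)&(W[...,2]<.08)&(W[...,0]>.51)
q=W[m];print("board",len(q),cv2.minAreaRect((q[:,:2]*1000).astype(np.float32)))
m=(abs(W[...,0]-.475)<.12)&(abs(W[...,1])<.14)&(W[...,2]>.022)&(W[...,2]<.036)
for s in(1,-1):
    q=W[m&(W[...,1]*s>.08)]
    if len(q):print("cheek",len(q),cv2.minAreaRect((q[:,:2]*1000).astype(np.float32)))
p=cam("scene");cv2.imwrite("pics/scenec.png",cv2.resize(p["image"][110:390,120:420],(640,597),interpolation=cv2.INTER_CUBIC))
E
python3 m2.py
```

```text
mill 373 mean [0.4723 0.0398 0.1563] lo [0.451 0.018 0.146] hi [0.494 0.061 0.172]
jar 240 mean [ 0.4633 -0.0505  0.1177] lo [ 0.445 -0.069  0.111] hi [ 0.481 -0.032  0.121]
shaker 157 mean [ 0.4988 -0.0032  0.0975] lo [ 0.485 -0.018  0.09 ] hi [0.513 0.011 0.103]
coaster 1115 mean [0.4457 0.2584 0.0064] lo [0.401 0.21  0.003] hi [0.497 0.304 0.01 ]
tin 703 mean [ 0.6598 -0.2137  0.0557] lo [ 0.627 -0.247  0.049] hi [ 0.693 -0.181  0.06 ]
pj 699 mean [0.6929 0.0928 0.1004] lo [0.661 0.028 0.081] hi [0.727 0.161 0.108]
mug 462 mean [0.6758 0.2012 0.0868] lo [0.628 0.114 0.071] hi [0.717 0.282 0.106]
tealight 345 mean [0.4152 0.0048 0.0168] lo [ 0.396 -0.022  0.011] hi [0.437 0.03  0.025]
tray 4585 ((439.296875, -285.85101318359375), (298.25799560546875, 335.8713684082031), 89.77079772949219) [ 0.44895017 -0.288453  ]
board 449 ((526.4842529296875, -8.145736694335938), (210.30947875976562, 32.127498626708984), 86.26245880126953)
cheek 217 ((468.9665222167969, 96.35284423828125), (15.816462516784668, 137.119873046875), 83.33721923828125)
cheek 224 ((457.3980407714844, -103.90503692626953), (139.26071166992188, 29.499998092651367), 5.329334259033203)
```

View pics/topc.png

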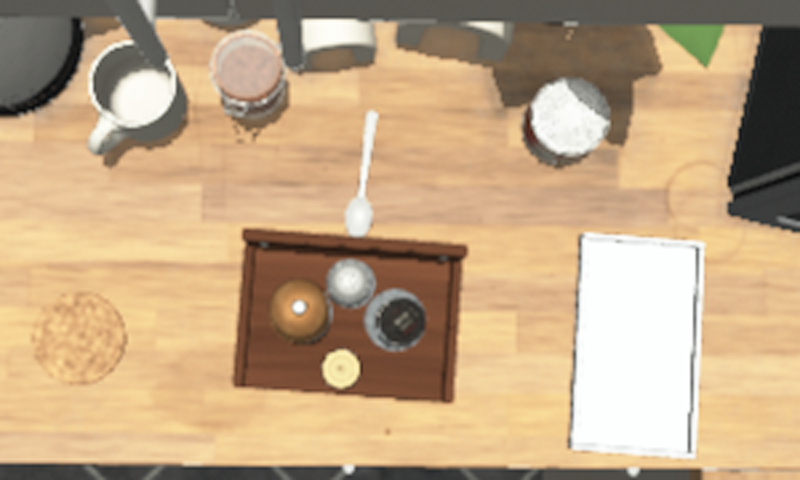

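View pics/scenec.png

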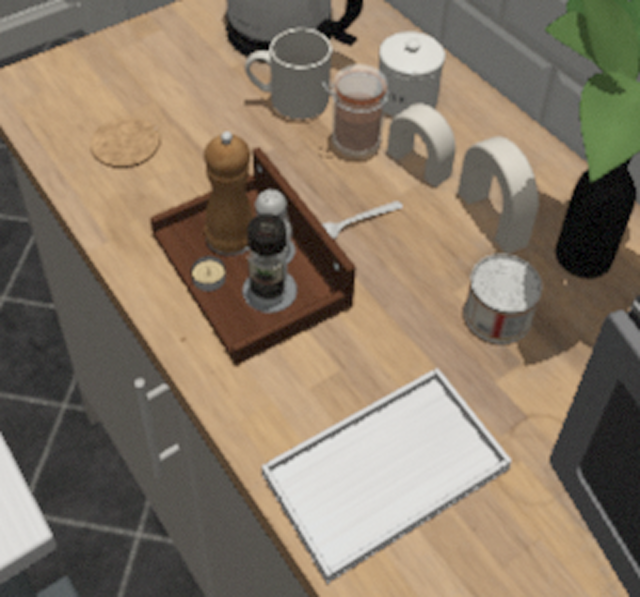

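The top view shows the mill at crop (300,308), shaker (351,283), jar (396,320) and tealight (341,369). The coaster is on the left at (80,338) and the tray on the right, with corners at (581,233), (704,242), (693,456) and (570,447). The rack is yawed by about -4°. Next I'll refine the seat positions from the rack's edges.

```bash
cat > m3.py <<'E'
from h import *
p=cam("top")
f=lambda x,y,z: atz(p,(130+(x+.5)/2.6667-.5,110+(y+.5)/2.6667-.5),z)[:2]
a=[f(581,233,.018),f(704,242,.018),f(693,456,.018),f(570,447,.018)]
print("tray",np.round(a,4).tolist(),np.mean(a,0).round(4))
bl,br=f(235,385,.03),f(452,401,.03); tl,tr=f(245,230,.07),f(466,247,.07)
print("rack front",bl,br,"back",tl,tr)
d=(bl-br)/np.linalg.norm(bl-br)+(tl-tr)/np.linalg.norm(tl-tr);d/=np.linalg.norm(d)
yaw=-np.arctan2(d[0],d[1]);o=np.mean([bl,br,tl,tr],0);Rm=np.array([[np.cos(yaw),-np.sin(yaw)],[np.sin(yaw),np.cos(yaw)]])
print("yaw",yaw,"o",o)
for n,s in dict(mill=(-7,46),jar=(-7,-46),shaker=(25,0)).items(): print(n,(o+Rm@np.array(s)/1000).round(4))
print("tops: mill",f(299.5,308,.172),"jar cap",f(402,320,.117),"shaker cap",f(351,281,.102))
E
python3 m3.py
```

```text
tray [[0.5507, -0.2315], [0.5432, -0.3526], [0.3365, -0.3364], [0.344, -0.2179]] [ 0.4436 -0.2846]
rack front [0.40054196 0.10393842] [ 0.38734518 -0.10306894] back [0.54517348 0.09419293] [ 0.53149855 -0.11185077]
yaw -0.06496800305815716 o [ 0.46613979 -0.00419709]
mill [0.4621 0.0422]
jar [ 0.4562 -0.0496]
shaker [ 0.4911 -0.0058]
tops: mill [0.4708005  0.03970107] jar cap [ 0.46250464 -0.04930154] shaker cap [ 0.49714796 -0.0043182 ]
```

```bash
python3 -m creep '[[[0,0,-20],[0,0,-0.161]],[[0,0,-20],[0,0,-0.162]],[[-28,-39,0],[0,0,0]],[[-28,-39,0],[0,0,0]],[[-28,-39,0],[0,0,0]],[[-28,-39,0],[0,0,0]],[[-28,-39,0],[0,0,0]],[[-28,-39,0],[0,0,0]],[[-28,-39,0],[0,0,0]],[[-28,-39,0],[0,0,0]],[[-28,-39,0],[0,0,0]],[[0,0,0],[0,0,0]]]' 85; cat > s.py <<'E'
from h import *
o=bot.get_obs();print(o["clock"],(o["eef_pos"]*1000).round(1),R.from_quat(o["tool_rot"]).as_matrix()[:,:2].round(3).tolist(),o["grip_width"],o["joint_pos"].round(2),o["ft_force"].round(1))
E
python3 s.py
```

```text
clock: 2.75
eef_pos: [0.4122, 0.1205, 0.2365]
tool_rot: [0.003, 1.0, -0.0, 0.0]
ft_force: [0.6, 0.4, -0.0]
grip_width: 0.0848
grasp_force: 0.0
2.75 [412.2 120.5 236.5] [[-1.0, 0.006], [0.006, 1.0], [-0.0, -0.0]] 0.08484462936464024 [ 0.28  0.09 -0.08  1.41 -0.    0.29] [ 0.6  0.4 -0. ]
```

```bash
python3 -m creep '[[[-29,-40,0],[0,0,0.006]],[[-29,-40,0],[0,0,0]],[[0,0,0],[0,0,0]],[[0,0,30],[0,0,0]],[[0,0,30],[0,0,0]],[[0,0,0],[0,0,0]]]'; python3 s.py; python3 - <<'E'
from h import *
p=cam("scene");cv2.imwrite("pics/a1.png",cv2.resize(p["image"][90:270,150:350],(660,594),interpolation=cv2.INTER_CUBIC))
E
```

```text
clock: 3.5
eef_pos: [0.4657, 0.0438, 0.1747]
tool_rot: [0.002, 1.0, -0.0, -0.003]
ft_force: [-0.4, -0.2, 0.2]
grip_width: 0.0849
grasp_force: 0.0
3.5 [465.7  43.8 174.7] [[-1.0, 0.005], [0.005, 1.0], [0.006, -0.0]] 0.08487780646566709 [ 0.09  0.19 -0.11  1.27  0.    0.1 ] [-0.4 -0.2  0.2]
```

View pics/a1.png

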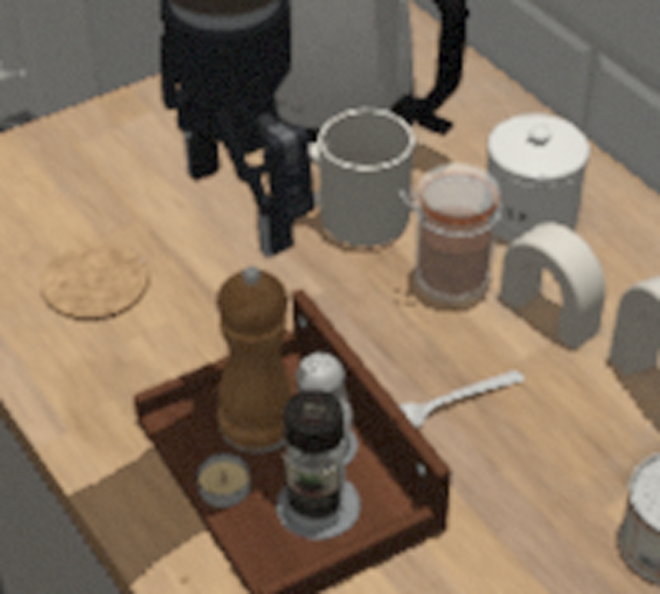

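```bash
python3 s.py; python3 - <<'E'
from h import *
p=cam("scene")
P=np.array([[.466,.0438,.175],[.466,.0438,.188],[.466,-.005,.188],[.466,.092,.188],[.4705,.0402,.172],[.463,-.0495,.117],[.498,-.0045,.102]])
u=cv2.projectPoints(P,np.array(p["rvec"],float),np.array(p["tvec"],float),p["K"],None)[0][:,0]
print(((u-[150,90])*3.3).round())
E
```

```text
3.55 [467.1  43.8 176.4] [[-1.0, 0.005], [0.005, 1.0], [0.002, 0.0]] 0.08528239139435453 [ 0.09  0.19 -0.11  1.27  0.    0.1 ] [0.5 0.1 1. ]
[[239. 263.]
 [238. 249.]
 [276. 291.]
 [201. 210.]
 [247. 267.]
 [312. 407.]
 [319. 360.]]
```

```bash
python3 s.py; python3 - <<'E'
from h import *
for n in("scene","top"):
    p=cam(n);W=cloud(p)
    for lab,y0,y1 in(("near",-.04,.005),("far",.08,.14)):
        m=(abs(W[...,0]-.466)<.04)&(W[...,1]>y0)&(W[...,1]<y1)&(W[...,2]>.13)&(W[...,2]<.24)
        q=W[m]
        if len(q): print(n,lab,len(q),np.percentile(q,[1,5,50,95],axis=0).round(3).tolist())
E
```

```text
3.6 [468.3  43.7 177.4] [[-1.0, 0.005], [0.005, 1.0], [-0.0, 0.0]] 0.08539285782092174 [ 0.09  0.19 -0.11  1.27  0.    0.1 ] [-0.1 -1.2  0.4]
scene near 42 [[0.456, -0.014, 0.224], [0.456, -0.014, 0.225], [0.462, -0.009, 0.235], [0.475, -0.005, 0.239]]
scene far 53 [[0.457, 0.082, 0.224], [0.458, 0.082, 0.227], [0.468, 0.085, 0.233], [0.478, 0.088, 0.239]]
```

```bash
python3 -m creep '[[[0,0,20],[0,0,0]],[[0,0,0],[0,0,0]],[[0,0,0],[0,0,0]]]'; python3 - <<'E'
from h import *
p=cam("scene");W=cloud(p)
im=p["image"].copy()
o=bot.get_obs();e=o["eef_pos"]
P=np.array([e,e+[0,0,.013],e+[0,0,.073]])
for u in cv2.projectPoints(P,np.array(p["rvec"],float),np.array(p["tvec"],float),p["K"],None)[0][:,0]: print(u.round(1))
cv2.imwrite("pics/a2.png",cv2.resize(im[80:200,180:280],(660,792)[::1],interpolation=cv2.INTER_CUBIC)[:600])
for y0,y1 in((-.04,.005),(.08,.14)):
    m=(abs(W[...,0]-.466)<.04)&(W[...,1]>y0)&(W[...,1]<y1)&(W[...,2]>.13)&(W[...,2]<.24)
    print(e,np.percentile(W[m],[1,5,50],axis=0).round(3).tolist())
E
```

```text
clock: 4.08
eef_pos: [0.4691, 0.0428, 0.1577]
tool_rot: [0.003, 1.0, 0.0, 0.001]
ft_force: [0.8, -0.4, -0.3]
grip_width: 0.0848
grasp_force: 0.0
[224.2 175. ]
[223.9 170.8]
[222.5 150.4]
[0.46926782 0.04269335 0.1577797 ] [[0.458, -0.017, 0.206], [0.458, -0.017, 0.21], [0.462, -0.012, 0.225]]
[0.46926782 0.04269335 0.1577797 ] [[0.457, 0.081, 0.206], [0.458, 0.082, 0.208], [0.467, 0.084, 0.222]]
```

View pics/a2.png

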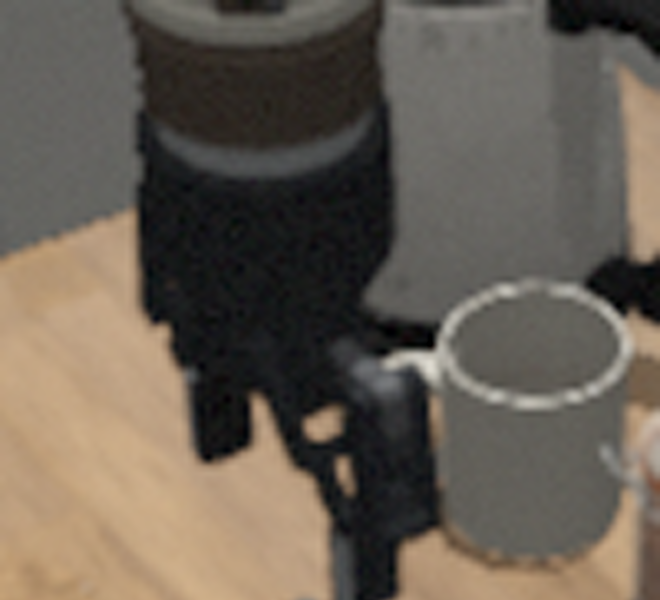

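```bash
python3 - <<'E'
from h import *
for n in("scene","top"):
    p=cam(n);W=cloud(p)
    m=(abs(W[...,0]-.466)<.07)&(abs(W[...,1]-.04)<.12)&(W[...,2]>.16)&(W[...,2]<.5)
    q=W[m];print(n,len(q))
    for z in np.arange(.16,.42,.02):
        s=q[(q[:,2]>=z)&(q[:,2]<z+.02)]
        if len(s)>3: print(z.round(2),len(s),s[:,:2].min(0).round(3),s[:,:2].max(0).round(3))
    r=cv2.resize(p["image"][100:280,150:350],(660,594),interpolation=cv2.INTER_CUBIC);cv2.imwrite(f"pics/b_{n}.png",r)
E
python3 s.py
```

```text
scene 4816
0.16 42 [0.456 0.027] [0.481 0.048]
0.2 86 [ 0.457 -0.017] [0.479 0.089]
0.22 128 [ 0.457 -0.017] [0.481 0.091]
0.24 138 [ 0.455 -0.036] [0.48  0.112]
0.26 263 [ 0.451 -0.035] [0.48  0.114]
0.28 287 [ 0.449 -0.033] [0.489 0.111]
0.3 236 [ 0.452 -0.031] [0.481 0.107]
0.32 294 [0.431 0.001] [0.5   0.055]
0.34 325 [0.431 0.002] [0.495 0.056]
0.36 380 [0.431 0.001] [0.505 0.064]
0.38 309 [0.433 0.003] [0.492 0.055]
0.4 399 [0.431 0.002] [0.502 0.056]
top 67
0.26 14 [ 0.459 -0.031] [ 0.483 -0.024]
0.28 6 [ 0.459 -0.028] [ 0.476 -0.027]
0.3 46 [ 0.459 -0.027] [ 0.484 -0.019]
4.225 [469.2  42.7 157.5] [[-1.0, 0.007], [0.007, 1.0], [-0.002, 0.0]] 0.08524985343517817 [ 0.09  0.2  -0.15  1.22  0.    0.1 ] [-0.4 -0.4  0.9]
```

View pics/b_scene.png

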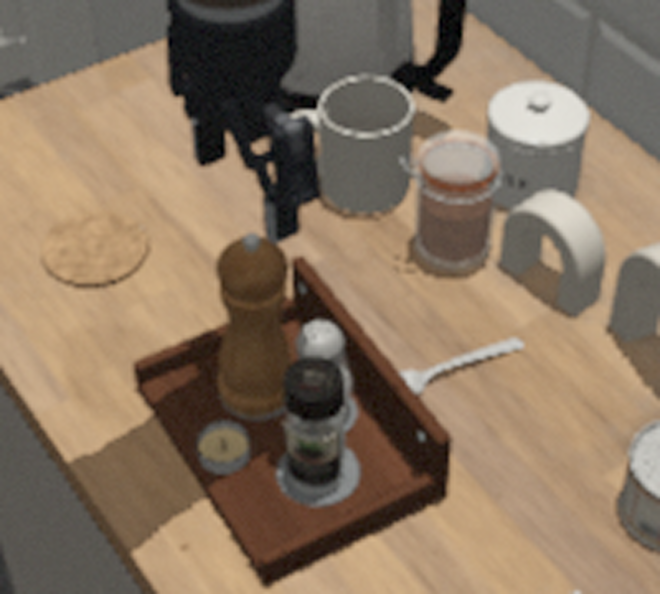

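```bash
python3 -m creep '[[[-1,-2,15],[0,0,0]],[[0,0,15],[0,0,0]],[[0,0,10],[0,0,0]],[[0,0,0],[0,0,0]]]'; cat > g.py <<'E'
from h import *
import sys
p=cam("scene");W=cloud(p);e=bot.get_obs()["eef_pos"];print((e*1000).round(1))
q=W[(abs(W[...,0]-e[0])<.03)&(abs(W[...,1]-e[1])<.08)]
for lab,s in(("near",-1),("far",1)):
    a=q[(s*(q[:,1]-e[1])>.03)&(q[:,2]>.09)]
    if len(a): print(lab,np.percentile(a[:,2],1).round(4),np.percentile(a,50,axis=0).round(3))
if len(sys.argv)>1: cv2.imwrite(sys.argv[1],cv2.resize(p["image"][100:280,150:350],(660,594),interpolation=cv2.INTER_CUBIC))
E
python3 g.py pics/c1.png
```

```text
clock: 4.72
eef_pos: [0.4685, 0.0405, 0.1154]
tool_rot: [0.003, 1.0, -0.0, -0.001]
ft_force: [0.4, 0.9, 1.0]
grip_width: 0.085
grasp_force: 0.0
[469.1  40.5 116.1]
near 0.0971 [0.466 0.001 0.44 ]
far 0.1638 [0.462 0.083 0.198]
```

View pics/c1.png

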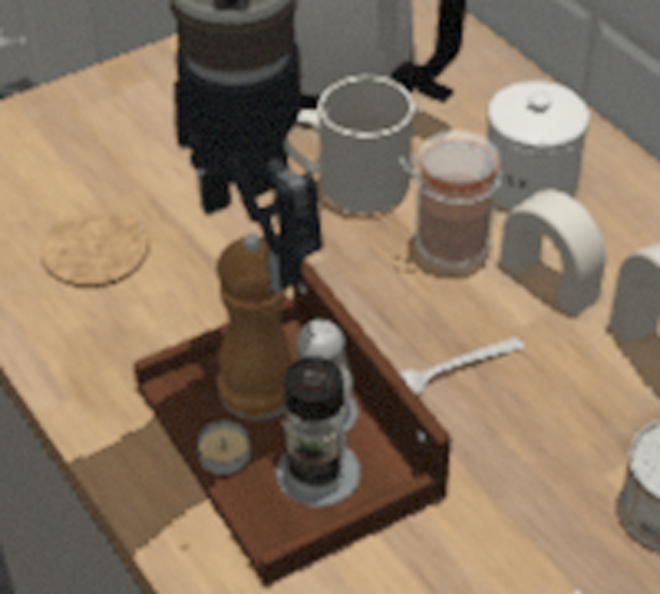

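The fingertips sit about 47 mm above the reported TCP, and both the depth map and the picture agree on this. The jaws straddle the mill's head, so I'll go lower by what the camera shows and close.

```bash
python3 -m creep '[[[-1,0,12],[0,0,0]],[[0,0,12],[0,0,0]],[[0,0,12],[0,0,0]],[[0,0,0],[0,0,0]],[[0,0,0],[0,0,0]]]'; python3 g.py; python3 -m creep '[[[0,0,0],[0,0,0]],[[0,0,0],[0,0,0]],[[0,0,0],[0,0,0]],[[0,0,0],[0,0,0]],[[0,0,0],[0,0,0]],[[0,0,0],[0,0,0]],[[0,0,0],[0,0,0]]]' 20
```

```text
clock: 5.4
eef_pos: [0.4706, 0.0406, 0.0806]
tool_rot: [0.003, 1.0, 0.0, -0.0]
ft_force: [-0.6, 0.9, -0.0]
grip_width: 0.0857
grasp_force: 0.0
[470.8  40.6  80.9]
near 0.0976 [ 0.467 -0.002  0.43 ]
far 0.1289 [0.463 0.082 0.162]
clock: 6.32
eef_pos: [0.4712, 0.0409, 0.0813]
tool_rot: [0.003, 1.0, 0.0, 0.001]
ft_force: [0.6, 1.9, 4.9]
grip_width: 0.0466
grasp_force: 62.1
```

```bash
python3 -m creep '[[[0,0,-15],[0,0,0]],[[0,0,-35],[0,0,0]],[[0,0,-40],[0,0,0]],[[0,0,-40],[0,0,0]],[[0,-20,0],[0,0,0]],[[-3,-40,0],[0,0,0]],[[-3,-40,0],[0,0,0]],[[-4,-40,0],[0,0,0]],[[-4,-40,0],[0,0,0]],[[-4,-40,0],[0,0,0]],[[-4,-40,0],[0,0,0]],[[0,-40,0],[0,0,0]]]'; python3 -m creep '[[[0,-20,0],[0,0,0]],[[0,0,0],[0,0,0]],[[0,0,0],[0,0,0]]]'; python3 s.py
```

```text
clock: 7.82
eef_pos: [0.4896, -0.2607, 0.2092]
tool_rot: [0.003, 1.0, 0.0, -0.001]
ft_force: [-0.5, -0.9, -1.4]
grip_width: 0.0461
grasp_force: 61.7
clock: 8.2
eef_pos: [0.49, -0.2785, 0.2102]
tool_rot: [0.003, 1.0, 0.001, -0.001]
ft_force: [-0.2, 0.7, -1.1]
grip_width: 0.0463
grasp_force: 61.7
8.2 [ 490.  -278.5  210.2] [[-1.0, 0.006], [0.006, 1.0], [0.001, 0.001]] 0.046272979023054064 [-0.52  0.37  0.21  1.42  0.   -0.51] [-0.2  0.7 -1.1]
```

```bash
python3 -m creep '[[[-3,-8,35],[0,0,0]],[[0,0,40],[0,0,0]],[[0,0,30],[0,0,0]],[[0,0,15],[0,0,0]],[[0,0,5],[0,0,0]],[[0,0,0],[0,0,0]],[[0,0,4],[0,0,0]],[[0,0,3],[0,0,0]],[[0,0,0],[0,0,0]],[[0,0,0],[0,0,0]]]'; python3 s.py
```

```text
clock: 9.45
eef_pos: [0.4933, -0.2877, 0.0787]
tool_rot: [0.003, 1.0, -0.0, 0.0]
ft_force: [0.7, -0.1, -1.4]
grip_width: 0.0462
grasp_force: 61.8
9.45 [ 493.3 -287.7   78.7] [[-1.0, 0.007], [0.007, 1.0], [-0.0, -0.0]] 0.04624014639777567 [-0.53  0.45 -0.    1.11  0.   -0.52] [ 0.7 -0.1 -1.4]
```

```bash
python3 -m creep '[[[0,0,2],[0,0,0]],[[0,0,2],[0,0,0]],[[0,0,1],[0,0,0]],[[0,0,0],[0,0,0]],[[0,0,0],[0,0,0]]]'; python3 -m creep '[[[0,0,0],[0,0,0]],[[0,0,0],[0,0,0]],[[0,0,0],[0,0,0]],[[0,0,0],[0,0,0]]]' 80; python3 -m creep '[[[0,0,-20],[0,0,0]],[[0,0,-40],[0,0,0]],[[0,0,-40],[0,0,0]],[[0,0,0],[0,0,0]],[[0,0,0],[0,0,0]]]'; python3 s.py
```

```text
clock: 10.07
eef_pos: [0.4936, -0.2877, 0.0744]
tool_rot: [0.003, 1.0, -0.0, 0.0]
ft_force: [-1.9, 1.1, 5.2]
grip_width: 0.0468
grasp_force: 62.7
clock: 10.58
eef_pos: [0.4932, -0.2876, 0.0734]
tool_rot: [0.003, 1.0, 0.0, -0.0]
ft_force: [-0.3, 0.6, 0.3]
grip_width: 0.0793
grasp_force: 0.0
clock: 11.2
eef_pos: [0.493, -0.2874, 0.1732]
tool_rot: [0.003, 1.0, 0.0, -0.0]
ft_force: [-0.2, 0.3, 0.1]
grip_width: 0.08
grasp_force: 0.0
11.2 [ 493.  -287.4  173.2] [[-1.0, 0.007], [0.007, 1.0], [0.0, 0.0]] 0.08002683376475479 [-0.53  0.39  0.16  1.34 -0.   -0.52] [-0.2  0.3  0.1]
```

```bash
python3 -m creep '[[[5,40,0],[0,0,0]],[[5,40,0],[0,0,0]],[[5,40,0],[0,0,0]],[[5,40,0],[0,0,0]],[[5,40,0],[0,0,0]],[[4,38,0],[0,0,0]],[[0,0,0],[0,0,-0.16]],[[0,0,0],[0,0,-0.16]],[[0,0,0],[0,0,-0.16]],[[0,0,0],[0,0,0]],[[0,0,0],[0,0,0]]]' 64; python3 s.py; python3 - <<'E'
from h import *
p=cam("scene");W=cloud(p)
m=(abs(W[...,0]-.463)<.03)&(abs(W[...,1]+.05)<.03)&(W[...,2]>.1)&(W[...,2]<.13);print("jarcap",W[m].mean(0),W[m].min(0),W[m].max(0))
E
```

```text
clock: 12.58
eef_pos: [0.4653, -0.0494, 0.1727]
tool_rot: [-0.233, 0.972, 0.0, -0.001]
ft_force: [-0.2, 0.1, 0.4]
grip_width: 0.0642
grasp_force: 0.0
12.575 [465.3 -49.4 172.7] [[-0.891, -0.454], [-0.454, 0.891], [0.002, 0.001]] 0.06423255471495505 [-0.11  0.19 -0.12  1.26 -0.   -0.58] [-0.2  0.1  0.4]
jarcap [ 0.45744003 -0.05686827  0.11394842] [ 0.43959387 -0.07443884  0.10012469] [ 0.48031026 -0.0320273   0.11983302]
```

```bash
python3 -m creep '[[[2.5,0,30],[0,0,0]],[[0,0,30],[0,0,0]],[[0,0,25],[0,0,0]],[[0,0,20],[0,0,0]],[[0,0,15],[0,0,0]],[[0,0,15],[0,0,0]],[[0,0,12],[0,0,0]],[[0,0,0],[0,0,0]],[[0,0,0],[0,0,0]]]'; python3 -m creep '[[[0,0,0],[0,0,0]],[[0,0,0],[0,0,0]],[[0,0,0],[0,0,0]],[[0,0,0],[0,0,0]],[[0,0,0],[0,0,0]]]' 20; python3 s.py
```

```text
clock: 13.75
eef_pos: [0.464, -0.0506, 0.027]
tool_rot: [-0.234, 0.972, -0.0, 0.0]
ft_force: [-0.7, 0.0, -0.3]
grip_width: 0.064
grasp_force: 0.0
clock: 14.38
eef_pos: [0.4643, -0.0505, 0.0274]
tool_rot: [-0.234, 0.972, -0.0, 0.001]
ft_force: [-1.4, 1.4, 6.9]
grip_width: 0.0399
grasp_force: 59.5
14.375 [464.3 -50.5  27.4] [[-0.89, -0.456], [-0.456, 0.89], [-0.001, -0.001]] 0.039906723024943774 [-0.11  0.33 -0.36  0.89  0.   -0.58] [-1.4  1.4  6.9]
```

```bash
python3 -m creep '[[[0,0,-10],[0,0,0]],[[0,0,-20],[0,0,0]],[[0,0,-20],[0,0,0.16]],[[0,0,-10],[0,0,0.16]],[[0,0,0],[0,0,0.16]],[[20,-30,0],[0,0,0]],[[20,-40,0],[0,0,0]],[[20,-40,0],[0,0,0]],[[10,-40,0],[0,0,0]],[[0,-40,0],[0,0,0]],[[0,-40,0],[0,0,0]],[[0,0,0],[0,0,0]]]'; python3 -m creep '[[[0,0,10],[0,0,0]],[[0,0,0],[0,0,0]],[[0,0,0],[0,0,0]]]'; python3 s.py
```

```text
clock: 15.88
eef_pos: [0.3921, -0.2826, 0.0868]
tool_rot: [0.005, 1.0, -0.001, 0.0]
ft_force: [-0.6, 0.8, -1.1]
grip_width: 0.0393
grasp_force: 60.1
clock: 16.25
eef_pos: [0.3919, -0.279, 0.0764]
tool_rot: [0.003, 1.0, 0.0, -0.0]
ft_force: [-0.8, 0.8, -0.5]
grip_width: 0.0396
grasp_force: 60.1
16.25 [ 391.9 -279.    76.4] [[-1.0, 0.005], [0.005, 1.0], [0.001, 0.001]] 0.0396017171550453 [-0.62  0.29 -0.25  1.02  0.   -0.61] [-0.8  0.8 -0.5]
```

Down 56 mm to just touching, then release.

```bash
python3 -m creep '[[[-2,-2,20],[0,0,0]],[[0,0,20],[0,0,0]],[[0,0,8],[0,0,0]],[[0,0,3],[0,0,0]],[[0,0,2],[0,0,0]],[[0,0,1],[0,0,0]],[[0,0,1],[0,0,0]],[[0,0,1],[0,0,0]],[[0,0,0],[0,0,0]],[[0,0,0],[0,0,0]]]'; python3 -m creep '[[[0,0,0],[0,0,0]],[[0,0,0],[0,0,0]],[[0,0,0],[0,0,0]],[[0,0,0],[0,0,0]]]' 70; python3 -m creep '[[[0,0,-20],[0,0,0]],[[0,0,-40],[0,0,0]],[[0,0,-40],[0,0,0]],[[0,0,-40],[0,0,0]],[[0,0,0],[0,0,0]],[[0,0,0],[0,0,0]]]'; python3 - <<'E'
from h import *
p=cam("top");cv2.imwrite("pics/d1.png",cv2.resize(p["image"][110:290,130:430],(800,480),interpolation=cv2.INTER_CUBIC))
W=cloud(p)
q=W[(abs(W[...,0]-.498)<.025)&(abs(W[...,1]+.0045)<.03)&(W[...,2]>.085)&(W[...,2]<.12)]
if len(q): print("shaker",q.mean(0),q.min(0),q.max(0))
for n in("shaker_center",): print([ (r["score"],atz(p,r["position"],.057)) for r in vision.place_of(p,n)])
E
python3 s.py
```

```text
clock: 17.5
eef_pos: [0.3941, -0.2821, 0.0206]
tool_rot: [0.003, 1.0, -0.0, 0.0]
ft_force: [0.8, -0.1, -2.0]
grip_width: 0.0394
grasp_force: 60.1
clock: 18.0
eef_pos: [0.3941, -0.2821, 0.0207]
tool_rot: [0.003, 1.0, -0.0, 0.0]
ft_force: [0.2, -0.2, -0.2]
grip_width: 0.0698
grasp_force: 0.0
clock: 18.75
eef_pos: [0.3937, -0.2818, 0.1601]
tool_rot: [0.003, 1.0, 0.0, -0.0]
ft_force: [0.5, -0.0, -0.6]
grip_width: 0.0699
grasp_force: 0.0
shaker [ 0.49860146 -0.00330147  0.09761468] [ 0.48323593 -0.01840538  0.08824432] [0.51480433 0.01322593 0.10539885]
[(0.46, array([ 0.49773359, -0.00118075,  0.057     ]))]
18.85 [ 393.1 -281.4  159.1] [[-1.0, 0.007], [0.007, 1.0], [0.002, 0.002]] 0.07009918919640044 [-0.62  0.23 -0.11  1.24 -0.   -0.61] [-0.2 -0.5 -0.4]
```

View pics/d1.png

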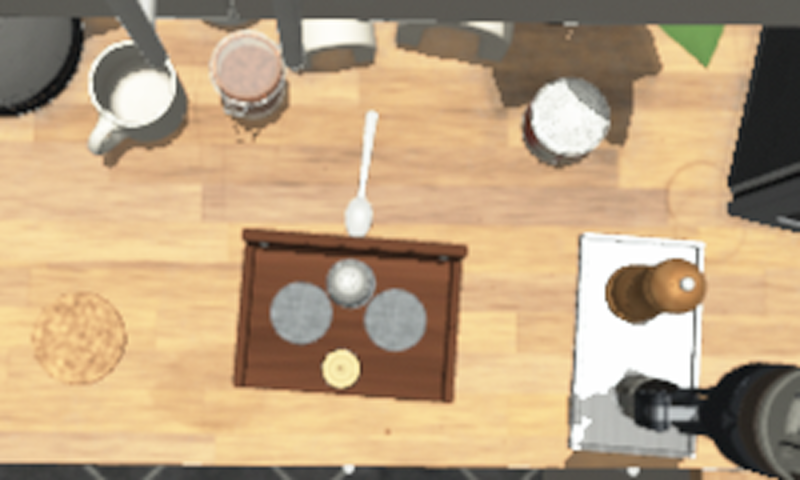

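```bash
python3 -m creep '[[[0,35,0],[0,0,0]],[[-15,40,0],[0,0,0]],[[-18,40,0],[0,0,0]],[[-18,40,0],[0,0,0]],[[-18,40,0],[0,0,0]],[[-18,40,0],[0,0,0]],[[-18,42,0],[0,0,0]],[[0,0,0],[0,0,0]],[[0,0,0],[0,0,0]]]' 70; python3 s.py; python3 - <<'E'
from h import *
im=cv2.imread("pics/d1.png");p=cam("top")
f=lambda x,y,z: atz(p,(130+(x+.5)/2.6667-.5,110+(y+.5)/2.6667-.5),z)[:2].round(4)
print("seats",f(302,313,.012),f(395.5,320.5,.012))
# coaster: segment by colour
hsv=cv2.cvtColor(im,cv2.COLOR_BGR2HSV);c=im[338,80].astype(int)
roi=cv2.GaussianBlur(im,(9,9),0)[270:410,10:150].astype(int);b=np.median(roi[[5,5,-5,-5],[5,-5,5,-5]],0)
W=cloud(p);q=W[(np.hypot(W[...,0]-.4457,W[...,1]-.2584)<.065)&(W[...,2]>.0035)&(W[...,2]<.009)];print("coaster hi",q.mean(0),len(q))
print("coaster crop",f(80,338,.006),f(33,338,.006),f(127,338,.006),f(80,291.5,.006),f(80,385,.006))
for n in("coaster",): print([(r["score"],atz(p,r["position"],0)) for r in vision.place_of(p,n)])
E
```

```text
clock: 19.98
eef_pos: [0.4999, -0.0059, 0.1594]
tool_rot: [0.003, 1.0, -0.0, -0.001]
ft_force: [-0.5, -0.7, -0.5]
grip_width: 0.0704
grasp_force: 0.0
19.975 [499.9  -5.9 159.4] [[-1.0, 0.006], [0.006, 1.0], [0.003, -0.0]] 0.07041401503709828 [-0.01  0.26 -0.06  1.25 -0.   -0.01] [-0.5 -0.7 -0.5]
seats [0.4699 0.0415] [ 0.4635 -0.0499]
coaster hi [0.4450669  0.25863893 0.00631614] 849
coaster crop [0.4435 0.2582] [0.4431 0.304 ] [0.4439 0.2124] [0.4889 0.2598] [0.3981 0.2566]
[(0.56, array([0.44771274, 0.2615038 , 0.        ]))]
```

```bash
python3 -m creep '[[[1.5,2,35],[0,0,0]],[[0,0,35],[0,0,0]],[[0,0,30],[0,0,0]],[[0,0,20],[0,0,0]],[[0,0,15],[0,0,0]],[[0,0,10],[0,0,0]],[[0,0,0],[0,0,0]],[[0,0,0],[0,0,0]]]'; python3 g.py pics/e1.png
```

```text
clock: 21.08
eef_pos: [0.5002, -0.0038, 0.0163]
tool_rot: [0.003, 1.0, -0.0, 0.001]
ft_force: [-0.1, -0.1, 0.4]
grip_width: 0.0697
grasp_force: 0.0
[500.3  -3.8  16.4]
near 0.1111 [ 0.496 -0.045  0.377]
far 0.0909 [0.489 0.045 0.124]
```

View pics/e1.png

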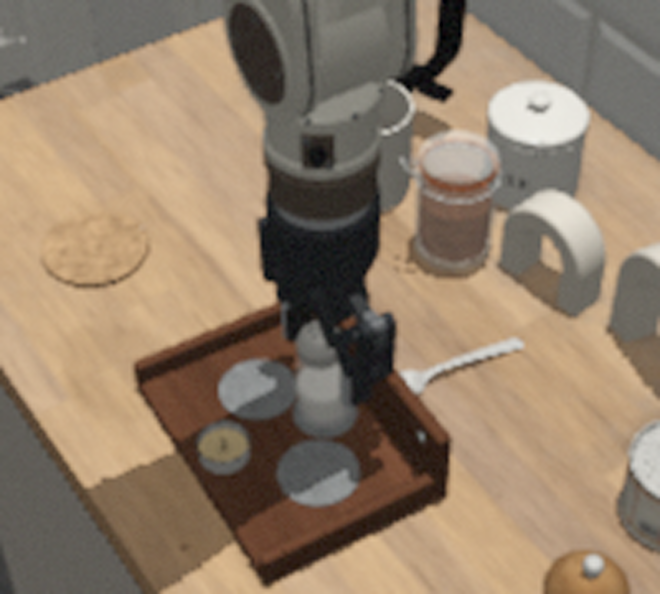

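```bash
python3 -m creep '[[[1,0,0],[0,0,0]],[[0,0,0],[0,0,0]],[[0,0,0],[0,0,0]],[[0,0,0],[0,0,0]],[[0,0,0],[0,0,0]],[[0,0,0],[0,0,0]],[[0,0,0],[0,0,0]]]' 15; python3 s.py; python3 -m creep '[[[0,0,-10],[0,0,0]],[[0,0,-20],[0,0,0]],[[0,0,-30],[0,0,0]],[[0,0,-20],[0,0,0]],[[0,10,0],[0,0,0]],[[10,35,0],[0,0,0]],[[10,40,0],[0,0,0]],[[10,40,0],[0,0,0]],[[10,40,0],[0,0,0]],[[10,40,0],[0,0,0]],[[7,40,0],[0,0,0]],[[0,10,0],[0,0,0]]]'; python3 -m creep '[[[0,8,0],[0,0,0]],[[0,0,0],[0,0,0]],[[0,0,0],[0,0,0]]]'; python3 s.py
```

```text
clock: 22.0
eef_pos: [0.4989, -0.0035, 0.0166]
tool_rot: [0.003, 1.0, 0.0, 0.001]
ft_force: [-2.0, 0.8, 5.5]
grip_width: 0.0356
grasp_force: 59.4
22.0 [498.9  -3.5  16.6] [[-1.0, 0.007], [0.007, 1.0], [-0.001, 0.0]] 0.035610462666475676 [-0.01  0.39 -0.29  0.89  0.   -0.  ] [-2.   0.8  5.5]
clock: 23.5
eef_pos: [0.4416, 0.2538, 0.0943]
tool_rot: [0.001, 1.0, -0.0, -0.001]
ft_force: [0.7, 0.5, -1.6]
grip_width: 0.0356
grasp_force: 59.7
clock: 23.88
eef_pos: [0.4433, 0.2586, 0.0954]
tool_rot: [0.004, 1.0, -0.0, -0.0]
ft_force: [1.1, -1.0, 0.0]
grip_width: 0.0357
grasp_force: 59.7
23.875 [443.3 258.6  95.4] [[-1.0, 0.008], [0.008, 1.0], [0.0, -0.001]] 0.0356808603745304 [ 0.53  0.33 -0.14  1.1  -0.    0.54] [ 1.1 -1.   0. ]
```

```bash
python3 -m creep '[[[-1.5,0,25],[0,0,0]],[[0,0,30],[0,0,0]],[[0,0,16],[0,0,0]],[[0,0,6],[0,0,0]],[[0,0,3],[0,0,0]],[[0,0,2],[0,0,0]],[[0,0,1],[0,0,0]],[[0,0,1],[0,0,0]],[[0,0,0],[0,0,0]],[[0,0,0],[0,0,0]]]'; python3 -m creep '[[[0,0,0],[0,0,0]],[[0,0,0],[0,0,0]]]'; python3 - <<'E'
from h import *
p=cam("scene");cv2.imwrite("pics/f1.png",cv2.resize(p["image"][100:220,120:280],(640,480),interpolation=cv2.INTER_CUBIC))
E
```

```text
clock: 25.12
eef_pos: [0.4448, 0.2597, 0.0117]
tool_rot: [0.003, 1.0, 0.0, 0.0]
ft_force: [0.4, -0.6, -2.1]
grip_width: 0.0354
grasp_force: 59.7
clock: 25.38
eef_pos: [0.4448, 0.2596, 0.0116]
tool_rot: [0.003, 1.0, 0.0, 0.0]
ft_force: [0.5, -0.0, -1.0]
grip_width: 0.0357
grasp_force: 59.7
```

View pics/f1.png

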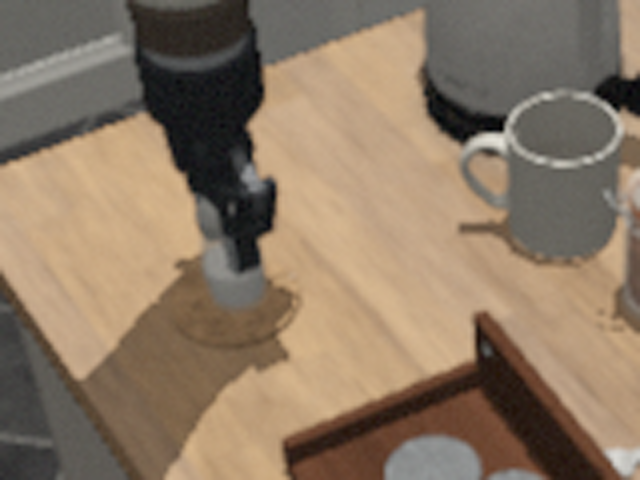

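The shaker's foot is at about (237,298), centred on the coaster, which spans (175–300, 255–345). I'll touch down and release.

```bash
python3 -m creep '[[[0,0,1],[0,0,0]],[[0,0,0],[0,0,0]],[[0,0,0],[0,0,0]]]'; python3 -m creep '[[[0,0,0],[0,0,0]],[[0,0,0],[0,0,0]],[[0,0,0],[0,0,0]],[[0,0,0],[0,0,0]]]' 70; python3 -m creep '[[[0,0,-20],[0,0,0]],[[0,0,-40],[0,0,0]],[[0,0,-40],[0,0,0]],[[0,0,-40],[0,0,0]],[[40,-20,0],[0,0,0]],[[0,-40,0],[0,0,0]],[[0,-40,0],[0,0,0]],[[0,-40,0],[0,0,0]],[[0,-40,0],[0,0,0]],[[0,-40,0],[0,0,0]],[[0,0,0],[0,0,0]]]'; python3 s.py;  python3 - <<'E'
from h import *
for n in("top","scene"):
    p=cam(n);W=cloud(p)
    def fit(l,x,y,r,z0,z1):
        q=W[(np.hypot(W[...,0]-x,W[...,1]-y)<r)&(W[...,2]>z0)&(W[...,2]<z1)]
        if len(q): print(n,l,len(q),q.mean(0).round(4),q.min(0).round(3),q.max(0).round(3))
    fit("shaker",.4445,.259,.04,.08,.11);fit("mill",.4935,-.288,.05,.13,.18);fit("jar",.394,-.281,.04,.1,.13)
    if n=="top": cv2.imwrite("pics/g1.png",cv2.resize(p["image"][110:290,130:430],(800,480),interpolation=cv2.INTER_CUBIC))
E
```

```text
clock: 25.8
eef_pos: [0.4448, 0.2596, 0.0106]
tool_rot: [0.003, 1.0, 0.0, 0.0]
ft_force: [-0.6, -0.8, -0.6]
grip_width: 0.0358
grasp_force: 59.8
clock: 26.3
eef_pos: [0.4448, 0.2596, 0.0107]
tool_rot: [0.003, 1.0, 0.0, 0.0]
ft_force: [0.9, 0.7, 0.0]
grip_width: 0.0701
grasp_force: 0.0
clock: 27.68
eef_pos: [0.4031, 0.0379, 0.1507]
tool_rot: [0.006, 1.0, -0.0, 0.0]
ft_force: [-0.6, -0.3, -0.3]
grip_width: 0.0701
grasp_force: 0.0
27.675 [403.1  37.9 150.7] [[-1.0, 0.011], [0.011, 1.0], [-0.0, -0.0]] 0.07010841835483989 [ 0.09  0.08 -0.31  1.18 -0.    0.11] [-0.6 -0.3 -0.3]
top shaker 161 [0.4454 0.2571 0.0914] [0.43  0.242 0.08 ] [0.462 0.276 0.099]
top mill 373 [ 0.495  -0.2837  0.1486] [ 0.471 -0.31   0.132] [ 0.519 -0.262  0.167]
top jar 251 [ 0.3941 -0.2808  0.1104] [ 0.375 -0.302  0.101] [ 0.415 -0.261  0.116]
scene shaker 107 [0.4396 0.2516 0.0886] [0.425 0.239 0.08 ] [0.456 0.268 0.096]
scene mill 520 [ 0.486  -0.2949  0.1471] [ 0.466 -0.315  0.13 ] [ 0.516 -0.267  0.166]
scene jar 388 [ 0.389  -0.2859  0.1094] [ 0.37  -0.304  0.1  ] [ 0.411 -0.263  0.114]
```

View pics/g1.png

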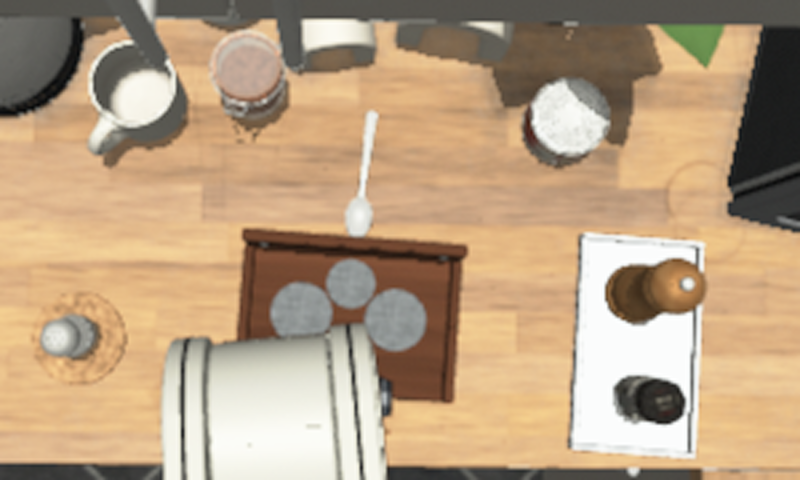

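All three stand upright. The shaker is centred on the coaster, and the mill and jar are on the tray at crop (640,292) and (640,400). Next is the jar.

```bash
python3 -m creep '[[[0,-20,-10],[0,0,0.004]],[[1,-40,0],[0,0,0]],[[1,-40,0],[0,0,0]],[[1,-40,0],[0,0,0]],[[1,-40,0],[0,0,0]],[[1,-40,0],[0,0,0]],[[1,-40,0],[0,0,0]],[[1,-40,0],[0,0,0]],[[0,-22,0],[0,0,0]],[[0,0,0],[0,0,0]],[[0,0,0],[0,0,0]]]' 70; python3 s.py
```

```text
clock: 29.15
eef_pos: [0.3932, -0.2807, 0.1604]
tool_rot: [0.005, 1.0, 0.0, -0.0]
ft_force: [0.6, -0.4, -0.3]
grip_width: 0.07
grasp_force: 0.0
29.15 [ 393.2 -280.7  160.4] [[-1.0, 0.009], [0.009, 1.0], [0.0, 0.001]] 0.0700339173930854 [-0.62  0.23 -0.11  1.24  0.   -0.61] [ 0.6 -0.4 -0.3]
```

```bash
python3 -m creep '[[[-1,-1,35],[0,0,0]],[[0,0,35],[0,0,0]],[[0,0,30],[0,0,0]],[[0,0,20],[0,0,0]],[[0,0,12],[0,0,0]],[[0,0,7],[0,0,0]],[[0,0,0],[0,0,0]],[[0,0,0],[0,0,0]]]'; python3 -m creep '[[[0,0,0],[0,0,0]],[[0,0,0],[0,0,0]],[[0,0,0],[0,0,0]],[[0,0,0],[0,0,0]],[[0,0,0],[0,0,0]],[[0,0,0],[0,0,0]]]' 20; python3 s.py; python3 -m creep '[[[0,0,-10],[0,0,0]],[[0,0,-25],[0,0,0]],[[0,0,-30],[0,0,0]],[[0,20,0],[0,0,0]],[[-12,40,0],[0,0,0]],[[-14,40,0],[0,0,0]],[[-15,40,0],[0,0,0]],[[-15,40,0],[0,0,0]],[[-15,40,0],[0,0,0]],[[0,12,0],[0,0,0]],[[0,0,0],[0,0,0]],[[0,0,0],[0,0,0]]]'; python3 s.py
```

```text
clock: 30.15
eef_pos: [0.3945, -0.2834, 0.0223]
tool_rot: [0.005, 1.0, -0.0, 0.001]
ft_force: [0.5, -0.0, 0.6]
grip_width: 0.0701
grasp_force: 0.0
clock: 30.9
eef_pos: [0.3943, -0.2832, 0.0222]
tool_rot: [0.005, 1.0, -0.0, 0.0]
ft_force: [0.0, 1.3, 5.7]
grip_width: 0.0397
grasp_force: 59.7
30.9 [ 394.3 -283.2   22.2] [[-1.0, 0.011], [0.011, 1.0], [-0.001, -0.0]] 0.03970971834873349 [-0.62  0.36 -0.32  0.89  0.   -0.61] [0.  1.3 5.7]
clock: 32.4
eef_pos: [0.4664, -0.0524, 0.0862]
tool_rot: [0.006, 1.0, -0.0, -0.001]
ft_force: [-0.5, -0.7, -0.4]
grip_width: 0.0394
grasp_force: 60.3
32.4 [466.4 -52.4  86.2] [[-1.0, 0.012], [0.012, 1.0], [0.001, -0.0]] 0.039410809807976024 [-0.11  0.26 -0.27  1.04 -0.   -0.1 ] [-0.5 -0.7 -0.4]
```

```bash
python3 -m creep '[[[2.5,2,20],[0,0,0]],[[0,0,20],[0,0,0]],[[0,0,8],[0,0,0]],[[0,0,4],[0,0,0]],[[0,0,2],[0,0,0]],[[0,0,1],[0,0,0]],[[0,0,1],[0,0,0]],[[0,0,1],[0,0,0]],[[0,0,0],[0,0,0]],[[0,0,0],[0,0,0]],[[0,0,0],[0,0,0]]]'; python3 s.py
```

```text
clock: 33.78
eef_pos: [0.4649, -0.0498, 0.0296]
tool_rot: [0.005, 1.0, -0.0, 0.0]
ft_force: [0.4, 0.9, -0.7]
grip_width: 0.0393
grasp_force: 60.3
33.775 [464.9 -49.8  29.6] [[-1.0, 0.011], [0.011, 1.0], [-0.0, -0.0]] 0.039324430030773745 [-0.11  0.32 -0.35  0.89 -0.   -0.1 ] [ 0.4  0.9 -0.7]
```

```bash
python3 -m creep '[[[1,0,1],[0,0,0]],[[0,0,0],[0,0,0]],[[0,0,0],[0,0,0]]]'; python3 -m creep '[[[0,0,0],[0,0,0]],[[0,0,0],[0,0,0]],[[0,0,0],[0,0,0]],[[0,0,0],[0,0,0]]]' 70; python3 -m creep '[[[0,0,-20],[0,0,0]],[[0,0,-40],[0,0,0]],[[0,0,-40],[0,0,0]],[[0,0,-45],[0,0,0.005]],[[0,-40,0],[0,0,0]],[[-6,-40,0],[0,0,0]],[[-6,-40,0],[0,0,0]],[[-6,-40,0],[0,0,0]],[[-6,-40,0],[0,0,0]],[[-6,-36,0],[0,0,0]],[[0,0,0],[0,0,0]],[[0,0,0],[0,0,0]]]' 80;python3 s.py
```

```text
clock: 34.15
eef_pos: [0.4647, -0.0498, 0.0292]
tool_rot: [0.005, 1.0, -0.0, 0.001]
ft_force: [-1.3, 0.4, 5.0]
grip_width: 0.0397
grasp_force: 60.6
clock: 34.65
eef_pos: [0.4636, -0.0498, 0.0284]
tool_rot: [0.005, 1.0, 0.0, -0.0]
ft_force: [-0.2, -0.9, -0.8]
grip_width: 0.0701
grasp_force: 0.0
clock: 36.15
eef_pos: [0.4897, -0.2857, 0.1732]
tool_rot: [0.008, 1.0, 0.0, -0.0]
ft_force: [-0.7, 0.2, -0.8]
grip_width: 0.0798
grasp_force: 0.0
36.15 [ 489.7 -285.7  173.2] [[-1.0, 0.016], [0.016, 1.0], [0.001, 0.001]] 0.07981161955288103 [-0.53  0.39  0.15  1.33  0.   -0.51] [-0.7  0.2 -0.8]
```

```bash
python3 -m creep '[[[-3.5,-2,25],[0,0,-0.01]],[[0,0,30],[0,0,0]],[[0,0,25],[0,0,0]],[[0,0,12],[0,0,0]],[[0,0,7],[0,0,0]],[[0,0,0],[0,0,0]],[[0,0,0],[0,0,0]]]'; python3 -m creep '[[[0,0,0],[0,0,0]],[[0,0,0],[0,0,0]],[[0,0,0],[0,0,0]],[[0,0,0],[0,0,0]],[[0,0,0],[0,0,0]],[[0,0,0],[0,0,0]]]' 20; python3 s.py; python3 -m creep '[[[0,0,-15],[0,0,0]],[[0,0,-35],[0,0,0]],[[0,0,-40],[0,0,0]],[[0,0,-46],[0,0,0]],[[0,20,0],[0,0,0]],[[3,40,0],[0,0,0]],[[3,40,0],[0,0,0]],[[4,40,0],[0,0,0]],[[4,40,0],[0,0,0]],[[4,40,0],[0,0,0]],[[4,40,0],[0,0,0]],[[0,40,0],[0,0,0]]]'; python3 -m creep '[[[0,27,0],[0,0,0]],[[0,0,0],[0,0,0]],[[0,0,0],[0,0,0]]]'; python3 s.py
```

```text
clock: 37.02
eef_pos: [0.4943, -0.2886, 0.0756]
tool_rot: [0.003, 1.0, -0.0, 0.001]
ft_force: [-0.5, 0.3, -0.3]
grip_width: 0.08
grasp_force: 0.0
clock: 37.78
eef_pos: [0.4943, -0.2882, 0.0755]
tool_rot: [0.003, 1.0, -0.0, 0.001]
ft_force: [0.5, 2.5, 6.1]
grip_width: 0.0463
grasp_force: 61.8
37.775 [ 494.3 -288.2   75.5] [[-1.0, 0.006], [0.006, 1.0], [-0.002, -0.0]] 0.046252531086027525 [-0.53  0.46 -0.01  1.1   0.   -0.52] [0.5 2.5 6.1]
clock: 39.28
eef_pos: [0.4717, 0.0133, 0.2096]
tool_rot: [0.003, 1.0, -0.0, -0.001]
ft_force: [0.3, 0.6, -1.4]
grip_width: 0.0466
grasp_force: 61.6
clock: 39.65
eef_pos: [0.4728, 0.0386, 0.21]
tool_rot: [0.003, 1.0, -0.0, -0.001]
ft_force: [-0.0, 0.2, -2.2]
grip_width: 0.0463
grasp_force: 61.8
39.65 [472.8  38.6 210. ] [[-1.0, 0.006], [0.006, 1.0], [0.002, -0.001]] 0.046266533756463925 [ 0.08  0.19 -0.03  1.36 -0.    0.09] [-0.   0.2 -2.2]
```

```bash
python3 -m creep '[[[0.5,1.5,30],[0,0,0]],[[0,0,35],[0,0,0]],[[0,0,30],[0,0,0]],[[0,0,17],[0,0,0]],[[0,0,8],[0,0,0]],[[0,0,4],[0,0,0]],[[0,0,2],[0,0,0]],[[0,0,1],[0,0,0]],[[0,0,0],[0,0,0]],[[0,0,0],[0,0,0]],[[0,0,0],[0,0,0]]]'; python3 s.py
```

```text
clock: 41.02
eef_pos: [0.4731, 0.0404, 0.0838]
tool_rot: [0.003, 1.0, 0.0, 0.0]
ft_force: [0.5, 0.4, -2.4]
grip_width: 0.0463
grasp_force: 61.8
41.025 [473.1  40.4  83.8] [[-1.0, 0.006], [0.006, 1.0], [-0.0, 0.0]] 0.046322076734669794 [ 0.09  0.27 -0.26  1.04  0.    0.09] [ 0.5  0.4 -2.4]
```

```bash
python3 -m creep '[[[1,0.5,1],[0,0,0]],[[0,0,1],[0,0,0]],[[0,0,0],[0,0,0]],[[0,0,0],[0,0,0]]]'; python3 -m creep '[[[0,0,0],[0,0,0]],[[0,0,0],[0,0,0]],[[0,0,0],[0,0,0]],[[0,0,0],[0,0,0]]]' 78; python3 -m creep '[[[0,0,-20],[0,0,0]],[[0,0,-40],[0,0,0]],[[0,0,-40],[0,0,0]],[[0,0,-40],[0,0,0]],[[40,0,0],[0,0,0]],[[45,0,0],[0,0,0]],[[45,0,0],[0,0,0]],[[0,0,0],[0,0,0]],[[0,0,0],[0,0,0]]]';python3 - <<'E'
from h import *
p=cam("top");W=cloud(p)
def fit(name,x,y,r,z0,z1):
    q=W[(np.hypot(W[...,0]-x,W[...,1]-y)<r)&(W[...,2]>z0)&(W[...,2]<z1)]
    if len(q): print(name,len(q),q.mean(0).round(4))
fit("mill",.475,.042,.05,.14,.2);fit("jar",.46,-.05,.04,.1,.14);fit("shaker",.4445,.259,.04,.08,.11)
fit("tealight",.411,.005,.03,.01,.03)
q=cam("scene")["image"]
cv2.imwrite("pics/z.png",np.hstack([cv2.resize(p["image"][110:290,130:430],(500,300)),cv2.resize(q[90:270,120:300],(300,300))]))
E
```

```text
clock: 41.52
eef_pos: [0.4725, 0.041, 0.0825]
tool_rot: [0.003, 1.0, 0.0, 0.001]
ft_force: [-0.5, 0.5, 5.8]
grip_width: 0.0463
grasp_force: 62.3
clock: 42.02
eef_pos: [0.4719, 0.0408, 0.0815]
tool_rot: [0.003, 1.0, -0.0, -0.0]
ft_force: [0.1, 0.3, 0.6]
grip_width: 0.0782
grasp_force: 0.0
clock: 43.15
eef_pos: [0.3429, 0.0417, 0.222]
tool_rot: [0.003, 1.0, 0.0, 0.001]
ft_force: [0.3, 0.2, 0.1]
grip_width: 0.078
grasp_force: 0.0
mill 376 [0.4736 0.0407 0.156 ]
jar 240 [ 0.4643 -0.0489  0.1176]
shaker 160 [0.4455 0.2569 0.0916]
tealight 347 [0.415  0.0044 0.0167]
```

View pics/z.png

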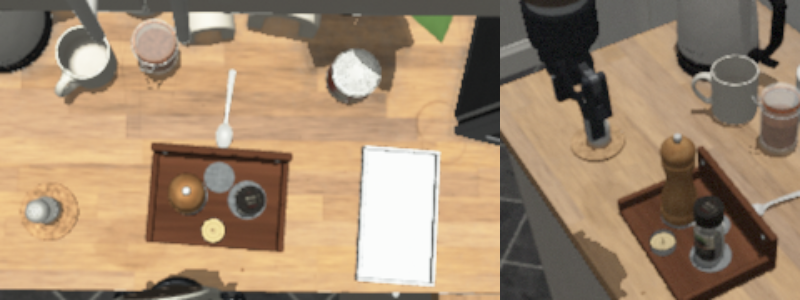

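The mill (185,192) and jar (248,200) stand back on their seats, each within 2 mm of the start. The shaker is centred on the coaster at (48,210), and the arm is clear.

```bash
python3 -c "
from workcell import workorder
print(workorder.job_done())"
```

```text
the job is handed in; nothing more can be done
None
```

I handed the job in at about 43 s on the robot's clock, and no verdict came back: by the last camera check the salt shaker stands mid-coaster, the pepper mill and spice jar are upright in the rack within about 2 mm of where they started, and nothing else appears to have moved.

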